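Open the canister with the unknown thread

ROBOT

A 6-joint arm with a two-finger parallel gripper is mounted at the origin on the work surface. World frame = base frame: x ahead of the robot, y to its left, z up, the work surface at z = 0. Lengths are in m, angles in rad, forces in N, time in s.
With the tool pointing down it reaches from about 0.375 to 0.9 m from the base axis. Payload 3.1 kg.
Tool frame: the origin (TCP) lies on the centre line of the jaws, within the pads' length; the fingertips stand 17 mm ahead of it and the grasp point (between the pads) lies 2 mm behind it; z points along the fingers, y is the line along which they close (so a half turn about z gives the same grasp; the last joint's range is limited). The gripper opens to 87 mm and grips with 3 to 60 N. Pads are 19 mm wide; open, the fingers measure 117 mm over their backs; the gripper's body (75 mm by 190 mm) begins 51 mm behind the grasp point.
Start: joints at [-1.298, 0.527, 1.433, -0, 1.181, -0.178], TCP at [0.273, -0.562, 0.24] pointing down, gripper open.
Joint ranges: [-3.08, 3.08], [-0.75, 2.2], [0.22, 2.44], [-1.43, 4.57], [0, 2.65], [-2.85, 2.85]. Speed limits (rad/s): [2.79, 2.79, 3.14, 3.14, 3.14, 3.14].

INTERFACE

Orientations are given as a rotation vector (axis times angle).
In Python, from plant import robot gives the robot as it stands. The module is installed in compiled form; this text tells all that it offers. Calls block until the motion is done:
- robot.reach(position, orientation): joint-space move of the TCP to a pose.
- robot.move_straight(position, rot=None, max_speed=0.15): straight line of the TCP; rot=None keeps the orientation; max_speed is the mean speed in m/s.
- robot.move_j(angles): joint-space move.
- robot.command_gripper(opening, force=None): opening from 0.0 (shut) to 1.0 (fully open); force is the grip in N (None keeps the last); returns when the fingers have stopped.
- robot.sleep(seconds).
- robot.ik(position, orientation): joint angles nearest the present ones, or None.
- robot.capture(name): name is "scene" or "top"; returns a dict with "img" (384x512x3 uint8, red, green, blue), "range_z" (384x512 float32, m along the optical axis (not along the pixel's ray), 0 where there is no reading), "fx", "fy", "cx", "cy" (pixels), "xyz" and "orientation" of the camera in the world. Camera axes: x right, y down, z forward; pixel columns grow to the right and rows downward; lengths in m; the calibration is good to about 2 mm. A picture is of the moment at which its call begins.
A pose or a line that the arm cannot do raises robot.IKError and nothing moves.
- robot.hand_in(): hands the job in; it is judged then, once.
Trained networks look in the newest picture that a camera, given by its name, has taken for a name from the list of things; names that differ only in an ending like _2 or _b are one class to them, and where a whole thing is asked for, a point or a joint stands for the part that bears it (a point fixed in the world has none). Each returns a list of dicts, best first, with "score" (0 to 1); they miss things now and then, are a little off and sometimes report something else, mostly with a low value. They report only what shows in the picture. A call takes as long as a camera call. They do not tell look-alikes from the thing itself.
- robot.look_for(camera, thing): "box" ([left, top, width, height] in pixels, round what is visible of it).
- robot.regions_of(camera, thing): "pixels" (384x512 bool, what is visible of it) and "box" ([left, top, width, height] in pixels, round what is visible of it).
- robot.spot_point(camera, thing): "position" ([column, row] in pixels: a listed point, or the origin of a listed thing).
Readings, each from a call of its own:
- robot.get_t(): time.
- robot.get_qpos(): joint angles.
- robot.get_qd(): joint speeds.
- robot.get_effort(): joint torques, N m.
- robot.get_position(): TCP position.
- robot.get_ee_rot(): TCP orientation.
- robot.get_wrist_force(): force on the tool from outside, world axes, zero at the start.
- robot.get_torque(): the same for the moment, N m.
- robot.get_finger_gap(): opening from 0.0 (shut) to 1.0 (fully open).
- robot.get_grasp_force(): force on a finger pad.
Only numpy, scipy, OpenCV 4.12 (cv2) and the standard library are available. Lean on these libraries where they do the work, as an engineer would, in place of code of your own. Each camera call takes 0.05 s, during which the arm holds its last target. There are 200 camera calls.

TASK

Of the two white canisters by the sink, take the cap off the one standing in the square drip tray: nobody knows whether it loosens to the left or to the right, so try it both ways, and once it comes free lift it straight up about 10 cm. Finish while holding the cap there, level and still above its canister, gripped and not put down. Leave the other canister shut and do not knock over or shove the bottles and the tub behind.

Things in the scene. Friction and masses are not known exactly. Their poses are not given: they have to be found in the camera images.
- tray_mid (a point): Centre of the underside of the grey square drip tray, 170 mm wide with a rim 14 mm high, on the counter. One of the canisters stands in its middle: that is the one to open. (The other stands on a round black rubber foot.)
- can_a_mouth (a point): Mouth of one of two identical white canisters bolted down to the counter (they cannot move): point on the axis at the top of the neck, 170 mm above the counter; z up. The square body is 110 mm wide and 128 mm high, then slopes in to the neck; its shoulder under the cap lies 144 mm above the counter.
- can_b_mouth (a point): Mouth of the other of two identical white canisters bolted down to the counter (they cannot move): point on the axis at the top of the neck, 170 mm above the counter; z up. The square body is 110 mm wide and 128 mm high, then slopes in to the neck; its shoulder under the cap lies 144 mm above the counter.
- cap_a_mid (a point): Centre (half-way up) of the grey ribbed twist-lock cap on canister a: round, 58 mm across, 46 mm high, about 90 g, upper 22 mm solid; z up. Shut, its centre is 169 mm, underside 146 mm and top 192 mm above the counter, with about 2 mm of sideways play. Locked, it cannot be pulled off. Which way loosens it is not marked, differs between the caps, and is found by trying.
- cap_b_mid (a point): Centre (half-way up) of the grey ribbed twist-lock cap on canister b: round, 58 mm across, 46 mm high, about 90 g, upper 22 mm solid; z up. Shut, its centre is 169 mm, underside 146 mm and top 192 mm above the counter, with about 2 mm of sideways play. Locked, it cannot be pulled off. Which way loosens it is not marked, differs between the caps, and is found by trying.
- cap_a: The cap of canister a: origin at the centre of its underside. Hidden lugs lock it: turned about its axis the right way by 60 deg (anything from 40 to 80) it comes free and lifts straight off; it turns easily and does not rise while turning. The wrong way it meets a hard stop within about 5 deg.
- cap_b: The cap of canister b: origin at the centre of its underside. Hidden lugs lock it: turned about its axis the right way by 60 deg (anything from 40 to 80) it comes free and lifts straight off; it turns easily and does not rise while turning. The wrong way it meets a hard stop within about 5 deg.
- can_a: Canister a: origin at the centre of its underside.
- can_b: Canister b: origin at the centre of its underside.
- spray_mid (a point): Bystander: clear trigger spray bottle, 72 mm across, 210 mm high; point on its axis 100 mm up.
- soap_mid (a point): Bystander: yellow soap bottle, 60 mm across, 150 mm high; point on its axis 75 mm up.
- tub_mid (a point): Bystander: open beige tub, 160 by 220 mm, 70 mm high; point at its centre 35 mm up.
Not all that is in view belongs to the job. What is shaped like the cap_b but blue or turquoise is not meant.

How it is judged:
On the way:
1. the cap of the canister in the tray is gripped and turned at least 29 deg its loosening way while still seated on the neck (((horizontal distance between can_a_mouth and tray_mid below 0.04 m and angle between the x axis of cap_a_mid and the x axis of can_a_mouth, either way round above 0.5 rad and height (world z) of cap_a_mid below 0.175 m and horizontal distance between cap_a_mid and can_a_mouth below 0.01 m and contact force between the fingers and cap_a above 0.5 N) or (horizontal distance between can_b_mouth and tray_mid below 0.04 m and angle between the x axis of cap_b_mid and the x axis of can_b_mouth, either way round above 0.5 rad and height (world z) of cap_b_mid below 0.175 m and horizontal distance between cap_b_mid and can_b_mouth below 0.01 m and contact force between the fingers and cap_b above 0.5 N))), for 0.1 s.
At the end, for the whole second after the job is handed in: The cap of the canister in the tray is held in the fingers, centre 210 mm or more above the counter, within 60 mm of the canister's axis, tilted under 0.4 rad, not touching the canister, slower than 0.05 m/s; the other cap still sits on its canister (((horizontal distance between can_a_mouth and tray_mid below 0.04 m and height (world z) of cap_a_mid above 0.21 m and horizontal distance between cap_a_mid and can_a_mouth below 0.06 m and angle between cap_a_mid's own z axis and vertical below 0.4 rad and contact force between the fingers and cap_a above 1 N and contact force between cap_a and can_a below 0.1 N and linear speed of cap_a below 0.05 m/s and height (world z) of cap_b_mid below 0.175 m and horizontal distance between cap_b_mid and can_b_mouth below 0.01 m) or (horizontal distance between can_b_mouth and tray_mid below 0.04 m and height (world z) of cap_b_mid above 0.21 m and horizontal distance between cap_b_mid and can_b_mouth below 0.06 m and angle between cap_b_mid's own z axis and vertical below 0.4 rad and contact force between the fingers and cap_b above 1 N and contact force between cap_b and can_b below 0.1 N and linear speed of cap_b below 0.05 m/s and height (world z) of cap_a_mid below 0.175 m and horizontal distance between cap_a_mid and can_a_mouth below 0.01 m))); the arm keeps its last pose, push and grip.
It fails at once if a bystander is knocked over or shoved more than 50 mm (distance of any of spray_mid, soap_mid, tub_mid from where it was at the start of the episode above 0.05 m).
It fails at once if the cap of the other canister is taken off ((horizontal distance between can_a_mouth and tray_mid above 0.08 m and height (world z) of cap_a_mid above 0.19 m) or (horizontal distance between can_b_mouth and tray_mid above 0.08 m and height (world z) of cap_b_mid above 0.19 m)).
It also fails if it takes over 38 s, if anything falls off the work surface, if the arm or the gripper's body presses on something with over 40 N, if the wrist force passes 120 N, or if a joint passes its speed limit or range.

## Working session

There is one attempt and no reset: what is moved stays moved. The work goes in short steps, each a Python script; the robot and the scene stay as the last script left them, time stands still between calls to the robot, and variables do not carry over. Pictures are saved under pics/ and viewed, at most 10 in all, crops included, and the job is handed in when it is done.

```bash
mkdir -p pics; cat > h.py <<'E'
import numpy as np, cv2
from scipy.spatial.transform import Rotation as R
from plant import robot
def cloud(c):
    v,u=np.mgrid[0:384,0:512]; z=c["range_z"]
    p=np.stack([(u-c["cx"])/c["fx"]*z,(v-c["cy"])/c["fy"]*z,z],-1)
    o=np.array(c["orientation"])
    M=R.from_rotvec(o).as_matrix() if o.size==3 else o.reshape(3,3)
    return p@M.T+np.array(c["xyz"])
def save(c,n): cv2.imwrite(n,c["img"][:,:,::-1])
E
python3 - <<'E'
from h import *
for cam in ["scene","top"]:
    c=robot.capture(cam); save(c,f"pics/{cam}.png"); P=cloud(c)
    print(cam,c["xyz"],c["orientation"])
    for t in ["tray_mid","can_a_mouth","cap_a_mid","spray_mid","soap_mid","tub_mid"]:
        for d in robot.spot_point(cam,t)[:4]:
            u,v=np.round(d["position"]).astype(int); print(t,round(d["score"],2),u,v,P[min(v,383),min(u,511)].round(3))
    for d in robot.regions_of(cam,"cap_a"):
        q=P[d["pixels"]&(c["range_z"]>0)]; top=q[q[:,2]>np.percentile(q[:,2],95)-.006]
        print("cap",round(d["score"],2),d["box"],top.mean(0).round(3),(top.min(0)).round(3),top.max(0).round(3))
E
```

```text
scene [1.01932961 0.75095546 0.71179786] [-0.82314033 -2.45352139  1.23409734]
tray_mid 0.69 180 198 [0.688 0.017 0.094]
tray_mid 0.19 218 124 [ 0.5   -0.105  0.169]
can_a_mouth 0.77 217 113 [ 0.489 -0.125  0.189]
can_a_mouth 0.41 217 119 [ 0.501 -0.107  0.183]
cap_a_mid 0.55 215 121 [ 0.504 -0.111  0.177]
spray_mid 0.98 196 245 [0.753 0.204 0.129]
soap_mid 0.64 313 198 [0.536 0.287 0.19 ]
tub_mid 0.76 110 192 [ 0.774 -0.233  0.001]
cap 0.97 [206.2, 108.1, 23.2, 27.6] [ 0.489 -0.126  0.19 ] [ 0.463 -0.159  0.185] [ 0.515 -0.099  0.193]
cap 0.9 [329.5, 299.9, 33.1, 42.3] [0.586 0.447 0.044] [0.558 0.418 0.04 ] [0.613 0.475 0.048]
cap 0.72 [293.4, 178.7, 36.5, 38.1] [0.518 0.27  0.19 ] [0.488 0.239 0.185] [0.545 0.297 0.193]
cap 0.62 [375.4, 223.9, 28.3, 34.3] [0.349 0.355 0.044] [0.32  0.326 0.04 ] [0.377 0.381 0.047]
cap 0.57 [361.3, 276.2, 29.3, 38.2] [0.495 0.44  0.044] [0.465 0.412 0.04 ] [0.523 0.467 0.048]
top [0.40440894 0.12371001 1.41699881] [-2.14479285  2.20055407 -0.14210064]
can_a_mouth 0.73 334 210 [ 0.486 -0.109  0.194]
can_a_mouth 0.64 329 212 [ 0.483 -0.099  0.169]
can_a_mouth 0.2 288 157 [0.659 0.009 0.109]
cap_a_mid 0.56 335 210 [ 0.487 -0.113  0.192]
spray_mid 0.73 232 131 [0.718 0.175 0.212]
soap_mid 0.86 291 158 [ 0.655 -0.     0.112]
tub_mid 0.98 345 122 [ 0.794 -0.196  0.006]
cap 0.88 [193.0, 193.4, 16.2, 22.9] [0.514 0.268 0.193] [0.487 0.24  0.19 ] [0.542 0.294 0.2  ]
cap 0.78 [142.9, 208.4, 19.9, 16.7] [0.493 0.439 0.048] [0.466 0.412 0.045] [0.521 0.468 0.055]
cap 0.7 [171.3, 251.7, 20.4, 20.3] [0.346 0.356 0.048] [0.318 0.327 0.045] [0.374 0.381 0.057]
cap 0.64 [141.4, 178.7, 22.1, 17.4] [0.582 0.447 0.048] [0.555 0.42  0.045] [0.61  0.475 0.055]
cap 0.59 [328.2, 201.0, 21.1, 20.7] [ 0.485 -0.128  0.193] [ 0.458 -0.156  0.19 ] [ 0.512 -0.101  0.199]
```

```bash
python3 - <<'E'
import cv2,numpy as np
a=cv2.imread("pics/scene.png");b=cv2.imread("pics/top.png")
cv2.imwrite("pics/s2.png",cv2.resize(a,(800,600)))
f=lambda i,x,y,w,h:cv2.resize(i[y:y+h,x:x+w],(400,300),interpolation=2)
cv2.imwrite("pics/crop.png",np.vstack([np.hstack([f(a,160,90,120,90),f(a,255,160,120,90)]),np.hstack([f(b,280,165,120,90),f(b,150,160,120,90)])]))
E
```

```text
(no output)
```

View pics/s2.png

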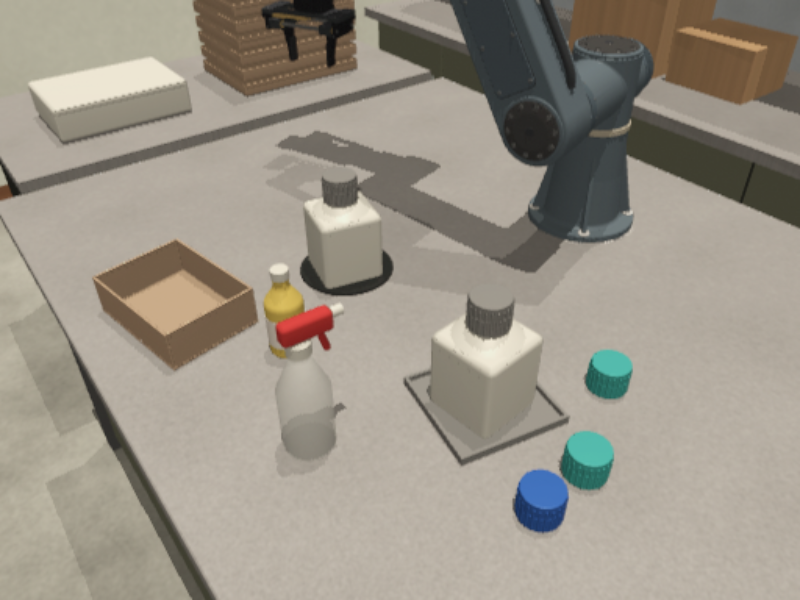

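View pics/crop.png

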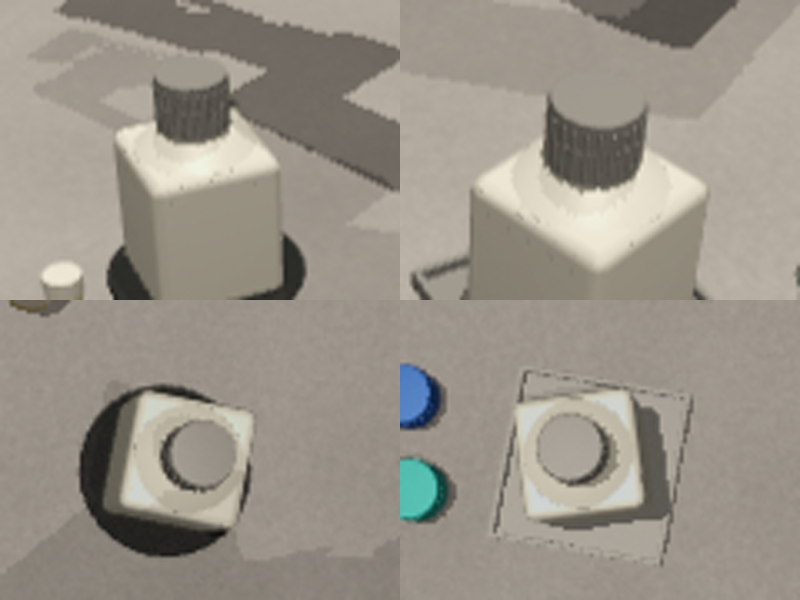

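View pics/top.png

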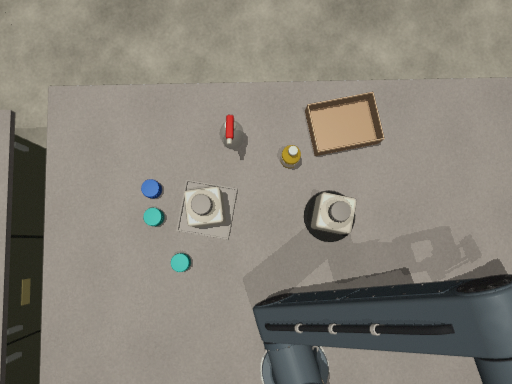

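The candidates are the canister on the round black foot (scene 217,120; top 335,210), the canister in the square tray (scene 312,198; top 202,205), and loose turquoise and blue caps on the counter. The one in the square tray fits the description, and the crop confirms it. Its cap is at about (0.5155, 0.2675). The blue and turquoise caps are not meant.

```bash
python3 - <<'E'
from h import *
C=np.array([.5155,.2675])
p=robot.get_position(); r0=robot.get_ee_rot(); print(robot.get_t(),r0)
robot.move_straight([p[0],p[1],.33],max_speed=.25)
# choose yaw giving q6 ~ 0
best=None
for a in np.arange(0,360,5):
    rv=(R.from_euler('z',a,degrees=True)*R.from_rotvec(r0)).as_rotvec()
    q=robot.ik([*C,.30],rv)
    if q is not None and (best is None or abs(q[5])<abs(best[0][5])): best=(q,rv,a)
q,rv,a=best; print(a,np.round(q,3))
robot.command_gripper(1.0)
robot.reach([*C,.30],rv)
robot.move_straight([*C,.174],max_speed=.12)
print(robot.get_t(),robot.get_position(),robot.get_wrist_force())
robot.command_gripper(0.0,force=30); robot.sleep(.2)
print(robot.get_t(),robot.get_finger_gap()*87,robot.get_grasp_force(),np.round(robot.get_wrist_force(),2),np.round(robot.get_torque(),3),np.round(robot.get_qpos(),3))
c=robot.capture("scene"); save(c,"pics/grip.png")
E
```

```text
0.8 [3.06176711e+00 7.03623349e-01 4.50983196e-05]
80 [0.286 0.403 1.473 0.    1.265 0.009]
5.7583 [0.51609943 0.26769057 0.17474549] [-0.27449712  0.19147688  0.89102387]
6.5833 57.064426618882145 30.00032213050872 [ 0.47 -0.8   1.42] [-0.081  0.032 -0.018] [0.286 0.551 1.609 0.    0.981 0.009]
```

View pics/grip.png

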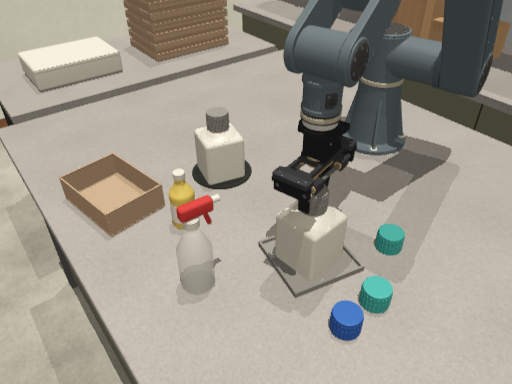

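The gripper holds the cap of the tray canister (scene 312,195) squarely. Next I test one turning direction in small steps and watch the torque.

```bash
python3 - <<'E'
from h import *
q=np.array(robot.get_qpos()); q0=q.copy()
for d in (4,8,12):
    t=q0.copy(); t[5]+=np.radians(d); robot.move_j(t); robot.sleep(.1)
    print(d,robot.get_t(),np.round(robot.get_torque(),3),np.round(robot.get_wrist_force(),1),np.degrees(np.array(robot.get_qpos())-q0).round(2),robot.get_effort()[5],robot.get_grasp_force())
E
```

```text
4 6.9833 [-0.056 -0.053 -0.018] [-0.8  0.8  1.7] [-0.   -0.   -0.   -0.   -0.    3.92] -0.0012255521141923964 30.00051578041166
8 7.3333 [-0.062 -0.085  0.028] [-0.1  0.1  0.5] [ 0.    0.   -0.    0.   -0.01  7.9 ] 0.001472381263738498 30.000373064540327
12 7.6833 [ 0.008 -0.131  0.068] [-0.6 -0.5  0.7] [ 0.   0.  -0.  -0.  -0.  11.9] 0.0040240185626316816 30.00042018480599
```

```bash
python3 - <<'E'
from h import *
q0=np.array(robot.get_qpos())
for d in (12,24,36,48):
    t=q0.copy(); t[5]+=np.radians(d); robot.move_j(t); robot.sleep(.1)
    print(d+12,robot.get_t(),np.round(robot.get_torque(),3),np.round(robot.get_wrist_force(),1),np.degrees(robot.get_qpos()[5]),robot.get_grasp_force())
p=robot.get_position()
for dz in (.006,.012):
    robot.move_straight([p[0],p[1],p[2]+dz],max_speed=.04); robot.sleep(.1)
    print(dz,robot.get_t(),np.round(robot.get_position()-p,4),np.round(robot.get_wrist_force(),1))
    if abs(robot.get_wrist_force()[2])>15: break
E
```

```text
24 8.1 [-0.001 -0.074  0.025] [ 0.4 -0.3  0.5] 24.250903466237833 30.00033358577639
36 8.5167 [-0.013  0.016  0.013] [0.1 1.  1.2] 36.23434818177159 30.000329967588186
48 8.9333 [0.002 0.028 0.015] [0.3 0.1 1.4] 48.2290885449604 30.00049687922001
60 9.35 [ 0.03  -0.01  -0.008] [ 0.2 -0.6  0.8] 60.22788033719517 30.000355294905603
0.006 9.75 [-0.0001 -0.0001  0.0059] [-0.5 -0.4 -0.7]
0.012 10.15 [-0.     -0.      0.0121] [-0.4  0.5 -2.2]
```

```bash
python3 - <<'E'
from h import *
p=robot.get_position()
robot.move_straight([p[0],p[1],p[2]+.09],max_speed=.06); robot.sleep(.5)
print(robot.get_t(),robot.get_position(),np.round(robot.get_wrist_force(),1),robot.get_finger_gap()*87,robot.get_grasp_force())
c=robot.capture("scene")
cv2.imwrite("pics/lift.png",cv2.resize(c["img"][100:310,170:450,::-1],(800,600)))
E
```

```text
12.3 [0.51553483 0.26749869 0.2762658 ] [-1.6  0.5 -1.1] 57.102632115651495 30.000240840017796
```

View pics/lift.png

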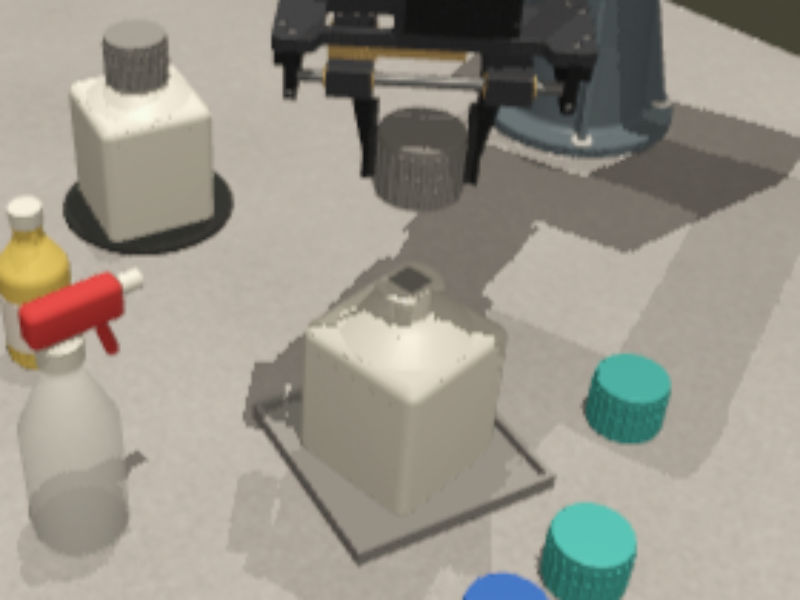

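The cap (crop 420,160) is off and held level above the open neck (410,285). The other canister is still shut and the bystanders have not moved.

```bash
python3 -c "
from plant import robot
print(robot.hand_in())"
```

```text
the job is handed in; nothing more can be done
None
```

I took the cap off the canister in the square drip tray and handed the job in holding it about 10 cm above the neck, level and still; the first direction I tried (positive turn of the last joint, 60°) freed it with no stop met, so I did not try the other way.

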